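# Hold a sample chest open with its lever

## Robot

A 6-joint arm with a two-finger parallel gripper is mounted at the origin on a cart in front of the work surface, level with it; the furniture and walls round the work are solid. World frame = base frame: x ahead of the robot, y to its left, z up, the work surface at z = 0. Lengths are in m, angles in rad, forces in N, time in s.
With the tool pointing down it reaches from about 0.375 to 0.9 m from the base axis. Payload 3.1 kg.
Tool frame: the origin (TCP) lies on the centre line of the jaws, within the pads' length; the fingertips stand 25 mm ahead of it and the grasp point (between the pads) lies 6 mm ahead of it (robot.nose_length is the y of the fingertips in the tool frame, in m); y points along the fingers, z is the direction in which the jaws open and shut, and the axes are right-handed (so a half turn about y gives the same grasp; the last joint's range is limited). The gripper opens to 87 mm and grips with 3 to 60 N. Pads are 19 mm wide; open, the fingers measure 117 mm over their backs; the gripper's body (75 mm by 190 mm) begins 51 mm behind the grasp point.
Start: joints at [-1.425, 0.527, 1.433, -0, 1.181, -0.178], TCP at [0.199, -0.592, 0.248] pointing down, gripper open.
Joint ranges: [-3.08, 3.08], [-0.75, 2.2], [0.22, 2.44], [-1.43, 4.57], [0, 2.65], [-2.85, 2.85]. Speed limits (rad/s): [2.79, 2.79, 3.14, 3.14, 3.14, 3.14].

## Interface

Orientations are given as a unit quaternion [x, y, z, w].
In Python, from rig import robot, eyes, ticket gives the robot as it stands.
- The arm moves only by the tool play_rows, never from a script. Its argument "series" is a list of rows, each a list of 7 numbers: the opening, from 0 (shut) to 1 (fully open), then the shift along the tool's x, y, z scaled (see below), then the turn, a rotation vector about the tool's x, y, z scaled (see below). In form: [[claw, dx, dy, dz, ax, ay, az], ...]. A call has 1 to 12 rows; each row shifts and turns the commanded pose from where the row before left it, along the tool's axes as they then stand; what a row does not reach is not made up. The controller multiplies each number of a shift by 100 mm and each number of a turn by 180 degrees. A row lasts 1/12 s, in which the tool goes at most 41.7 mm and 7.16 degrees, less where a joint would pass 70% of its speed; a pose out of reach is approached as far as the arm can. A call with a number of a shift or a turn outside -1 to 1 is refused whole. A call with a gripper value outside its range is refused whole. The fingers move at their own pace and stop on an object; "grip_force" is the grip in N (left out, the last holds). Time passes only in rows, so rows that do not move let the fingers close. It gives the time, the measured TCP pose, the force and the opening at its end, in the units of the state.
- robot.get_obs(): the state, without advancing time (a new reading comes with each control period).
- eyes.camera(name): name is "scene" or "top" or "wrist"; returns the picture (384x512x3 uint8, red, green, blue); there is no depth.
- eyes.camera_params(name): a dict with "K" (3x3 intrinsics, pixels), "rvec" (rotation vector, rad) and "tvec" (3), from world to camera coordinates, as OpenCV has them. Camera axes: x right, y down, z forward; pixel columns grow to the right and rows downward; lengths in m; the calibration is good to about 2 mm. The wrist camera is an equidistant fisheye: a pixel r from the principal point sees the ray r / f radians off the axis. A picture is of the moment at which its call begins: read the wrist's pose just before it. camera_params takes no time and is no camera call; for the wrist camera it gives the pose at the moment of the call.
- ticket.hand_in(): hands the job in, once; it reports no verdict.
The state is a dict: "time": time; "q": joint angles; "joint_velocities": joint speeds; "joint_torque": joint torques, N m; "position": TCP position; "tool_rot": TCP orientation; "ft_force": force on the tool from outside, world axes, zero at the start; "moment": the same for the moment, N m; "grip_width": finger opening in m.
Only numpy, scipy, OpenCV 4.12 (cv2) and the standard library are available. Lean on these libraries where they do the work, as an engineer would, in place of code of your own. Each camera call takes 0.05 s, during which the arm holds its last target.

## Task

The heavy flap of the steel sample chest is raised by the lever in front of it, but the safety stop is swung under the lever. Push the stop's upright peg towards the chest until the stop is swung fully clear, then press the long end of the lever all the way down and finish while still holding it down, so that the flap stays open. Only push and press: do not lift the lever out of its saddle, do not touch the flap itself, and leave the things around undisturbed.

Things in the scene. Friction and masses are not known exactly. Their poses are not given: they have to be found in the camera images.
- rig: Fixed steel rig on a base plate 455 x 150 x 8 mm. Origin on the desk under the lever's pivot; z up; x along the lever from its long end (-x) to the chest (+x); y across. Chest (grey box, tubes inside): x = 78 to 218, y = -75 to 75 mm, closed flap's top at 146 mm. Springy rubber buffer under the lever at x = -160 mm, 51 mm high. The stop's post stands at x = -55, y = 42 mm.
- lever: Loose steel lever: bar 16 mm wide, 10 mm thick. Origin at its pivot pin, 125 mm above the desk. The long end (210 mm, pin to pad centre) points along the rig's -x and at rest slopes up at 0.40 rad; the short end (60 mm) has a raised roller under the flap's lip. Axes level and parallel to the rig's at rest; a positive turn about y raises the long end; down on the buffer: about -0.75 rad.
- lever_pad (a point): Centre of the top face of the flat pressing pad (50 mm along the lever, 44 mm across) at the long end. At rest 215 mm above the desk at rig x = -190 mm, y = 0; down on the buffer about 60 mm above the desk at x = -200 mm, bulging to x = -210 mm half-way. Pressing takes about 3 to 10 N, on the buffer more (it gives 13 mm for 12 N); it comes up again if released.
- lever_pin (a point): Centre of the lever's cross pin (12 mm thick, 68 mm long); moves with the lever.
- saddle (a point): Where the pin's centre lies when seated in the open notches of the two saddle cheeks (y = -28 to -18 and 18 to 28 mm, x = -24 to 24 mm of the rig, 142 mm high). Fixed to the rig.
- flap_hinge (a joint): Angle of the heavy steel flap (about 4 kg, hinged along the chest's back rim), rad: 0 shut, about 0.26 when the lever is down on its buffer. It falls shut when the lever is let go.
- flap: The flap's plate: 152 x 150 x 16 mm with a 60 mm wide lip of 10 mm thickness that stands out over the short end of the lever. Origin in the middle of its hinge line, at rig x = 222 mm, 127 mm above the desk; shut, it extends along -x to the lip's edge at 194 mm.
- stop (a joint): Angle of the swinging safety stop, rad: 0 straight across under the lever (blocks it), 1.4 fully clear (end of travel). Turns about the vertical post at rig x = -55, y = 42 mm, clockwise seen from above as it grows. It stays where it is left; pushing the peg takes about 1.5 N.
- stop_peg (a point): Centre of the 18 mm ball on the stop's upright peg (12 mm thick), 168 mm above the desk; the stop's flat arm below has its top at 132 mm. At rig x = -55 + 58 sin(a), y = 42 + 58 cos(a) mm for joint value a. On the other side of the post the 14 mm wide arm reaches 48 mm, under the lever at a = 0.
- bottle: Bystander: white bottle with a screw cap, 52 x 52 x 124 mm, loose, standing beside the lever. Origin under its centre.
- timer: Bystander: flat bench timer 68 x 64 x 19 mm, loose, on the stop's side of the rig. Origin under its centre.
- conical: Bystander: conical tube 22 x 117 x 22 mm lying beside the rig, loose. Origin under its centre.
- slide_box: Bystander: flat box 62 x 88 x 14 mm, loose. Origin under its centre.
- tub: Bystander: round tub 67 x 67 x 90 mm, loose. Origin under its centre.
- pen: Bystander: pen, 140 mm long, lying, loose. Origin under its centre.

How it is judged:
On the way:
1. the safety stop is swung clear while the flap is still shut (value of joint stop above 1.15 rad and value of joint flap_hinge below 0.08 rad), for 0.2 s.
At the end, for the whole second after the job is handed in: The flap is held open by at least 0.22 rad (lip raised some 40 mm), the stop is swung clear (over 1.1 rad), the fingers press on the lever with over 1 N, the lever is at rest and its pin seated in the saddle within 6 mm (value of joint flap_hinge above 0.22 rad and value of joint stop above 1.1 rad and contact force between the fingers and lever above 1 N and distance between lever_pin and saddle below 0.006 m and linear speed of lever below 0.02 m/s); the arm keeps its last pose, push and grip.
It fails at once if the lever is lifted or pulled out of its saddle (distance between lever_pin and saddle above 0.01 m).
It fails at once if the robot touches the flap (contact force between any of the fingers, the arm and flap above 0.5 N).
It fails at once if a bystander is moved more than 25 mm or tipped (distance of any of bottle, timer, conical, slide_box, tub, pen from where it was at the start of the episode above 0.025 m or angle between any of bottle, tub's own z axis and vertical above 0.4 rad).
It also fails if it takes over 48 s, if anything falls off the work surface, if the arm or the gripper's body presses on something with over 40 N, if the wrist force passes 120 N, or if a joint passes its speed limit or range.

## Working session

There is one attempt and no reset: what is moved stays moved. The work goes in short steps, Python scripts to look and compute and a tool call to move; the robot and the scene stay as the last step left them, time stands still between calls to the robot, and variables do not carry over. Pictures are saved under pics/ and viewed, and the job is handed in when it is done.

Besides the shell and the picture viewer there is one more tool, called after "Call:" by a JSON object that holds its "fn" and its "kwargs", one argument or row to a line. play_rows: Moves the arm, as the interface text tells. Its arguments: {"type":"object","properties":{"series":{"type":"array","items":{"type":"array","items":{"type":"number"}}},"grip_force":{"type":"number"}},"required":["series"]}

```bash
mkdir -p pics; ls
python3 - <<'E'
from rig import robot,eyes,ticket
import cv2,numpy as np
print(robot.get_obs(), robot.nose_length)
for n in("scene","top"):
    im=eyes.camera(n); cv2.imwrite(f"pics/{n}0.png",cv2.resize(im[:,:,::-1],(800,600),interpolation=cv2.INTER_CUBIC))
    cv2.imwrite(f"pics/raw_{n}0.png",im[:,:,::-1])
    p=eyes.camera_params(n); R=cv2.Rodrigues(np.array(p['rvec']))[0]; print(n,p,-R.T@np.array(p['tvec']))
E
```

```text
pics
{'time': 0.0, 'q': array([-1.42547826e+00,  5.28454066e-01,  1.43389058e+00,  1.18378762e-05,
        1.18134585e+00, -1.78502009e-01]), 'joint_velocities': array([-1.07492490e-03,  2.75434335e-05,  4.59706161e-04,  7.98042516e-04,
       -9.60229686e-04,  1.26412539e-03]), 'joint_torque': array([ 6.80958556e-05, -4.40043783e+01, -1.76591510e+01,  6.33227010e-02,
        5.81189117e-02, -1.50300484e-04]), 'position': array([ 0.19880168, -0.5918438 ,  0.24658271]), 'tool_rot': array([-0.11397032,  0.69860006, -0.697117  ,  0.11400267]), 'ft_force': array([-0.49379491,  0.40791572, -0.55476797]), 'moment': array([-0.00814365, -0.01964596,  0.00020809]), 'grip_width': 0.08682555915763489} 0.025
scene {'K': array([[350.510233  ,   0.        , 258.56861554],
       [  0.        , 350.510233  , 187.29227865],
       [  0.        ,   0.        ,   1.        ]]), 'rvec': array([ 2.18172559, -0.9182148 ,  0.36294666]), 'tvec': array([-0.37273131,  0.40013956,  1.1648896 ])} [-0.11827804 -0.6760769   1.08854876]
top {'K': array([[380.13706512,   0.        , 260.81448668],
       [  0.        , 380.13706512, 194.92531941],
       [  0.        ,   0.        ,   1.        ]]), 'rvec': array([ 2.15145741, -2.21237739,  0.0535621 ]), 'tvec': array([0.05280921, 0.55985853, 1.25496913])} [0.48005307 0.01990969 1.28853814]
```

View pics/scene0.png

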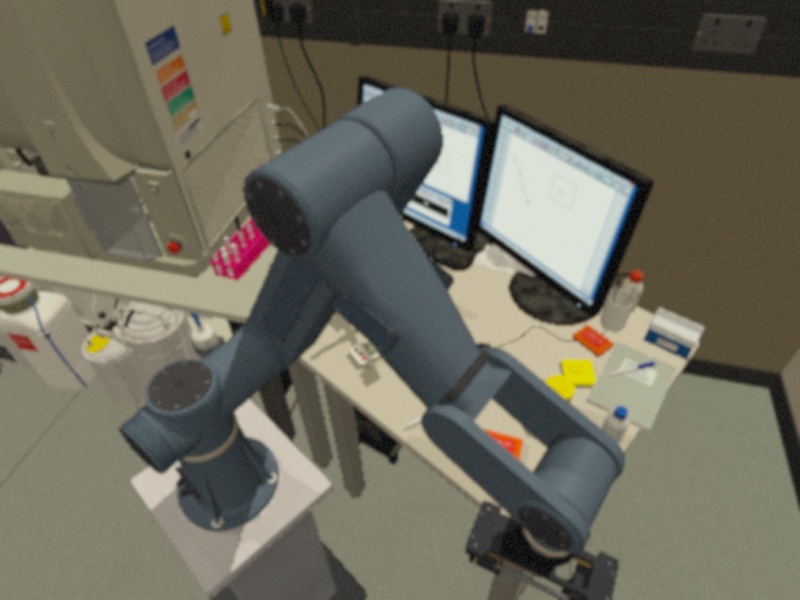

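View pics/top0.png

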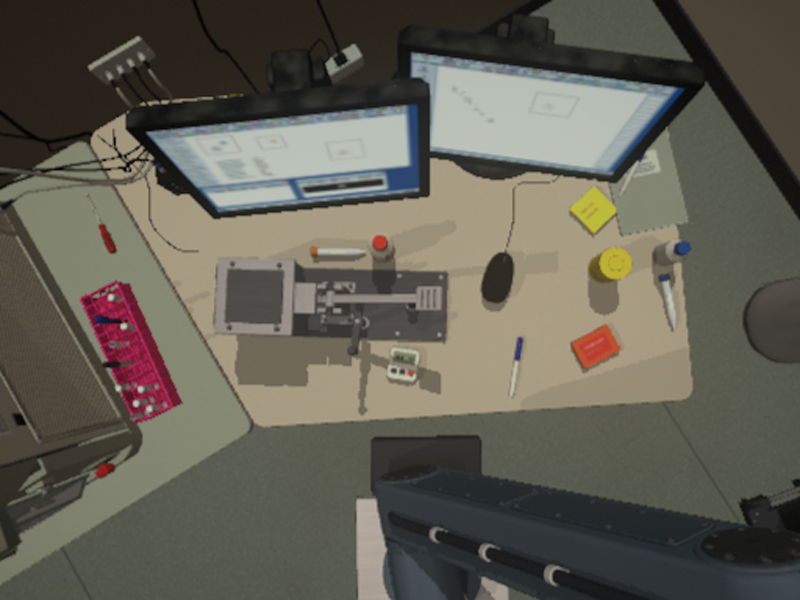

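Run:
```python
import cv2
im=cv2.imread("pics/raw_top0.png")
c=im[150:275,130:300]; cv2.imwrite("pics/crop1.png",cv2.resize(c,None,fx=4.7,fy=4.7,interpolation=cv2.INTER_CUBIC))
```

```text
(no output)
```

View pics/crop1.png

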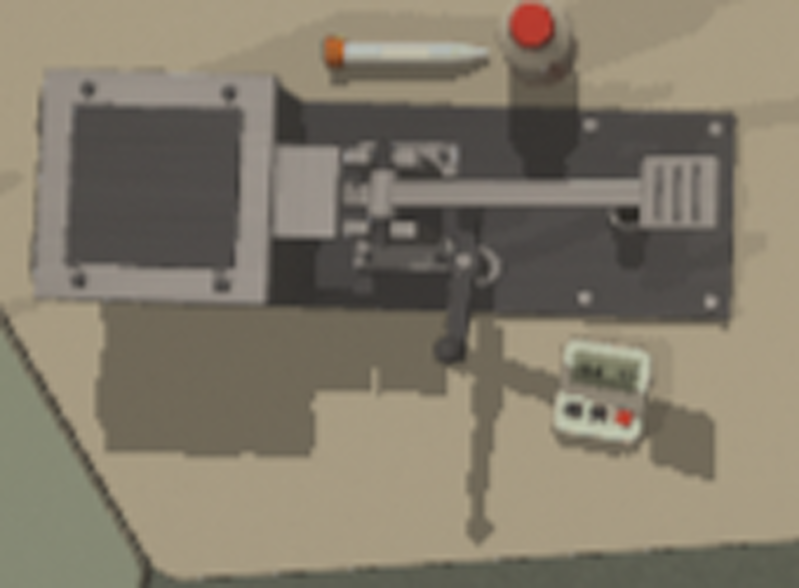

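```bash
cat > h.py <<'E'
import numpy as np,cv2
from rig import robot,eyes,ticket
from scipy.optimize import least_squares
def proj(n,P):
    p=eyes.camera_params(n); return cv2.projectPoints(np.array(P,float).reshape(-1,1,3),p['rvec'],p['tvec'],p['K'],None)[0].reshape(-1,2)
def ray(n,px,z):
    p=eyes.camera_params(n);R=cv2.Rodrigues(p['rvec'])[0];c=-R.T@p['tvec']
    d=R.T@np.linalg.inv(p['K'])@[px[0],px[1],1]; return c+d*(z-c[2])/d[2]
def rig2w(s,P):
    P=np.array(P,float).reshape(-1,3);c,sn=np.cos(s[2]),np.sin(s[2])
    return np.c_[s[0]+c*P[:,0]-sn*P[:,1],s[1]+sn*P[:,0]+c*P[:,1],P[:,2]]
E
python3 - <<'E'
from h import *
cr=lambda u,v:[130+(u+.5)/4.7-.5,150+(v+.5)/4.7-.5]
pts=[((-190,0,215),(680,192)),((222,-75,146),(45,70)),((70,-75,146),(276,76)),((222,75,146),(35,297)),((70,75,146),(268,303)),((28,-30,146),(338,147)),((28,30,146),(337,237)),((-55,42,134),(463,261))]
W=np.array([p[0] for p in pts])/1000; U=np.array([cr(*p[1]) for p in pts])
r=least_squares(lambda s:(proj("top",rig2w(s,W))-U).ravel(),[.5,.1,1.57],loss='soft_l1')
print(r.x);print(((proj("top",rig2w(r.x,W))-U)*4.7).round(1))
ball=ray("top",cr(450,348),.168); s=r.x
c,sn=np.cos(s[2]),np.sin(s[2]); d=ball[:2]-s[:2]; print("ball rig",c*d[0]+sn*d[1],-sn*d[0]+c*d[1],ball)
print("a",np.arctan2(c*d[0]+sn*d[1]+.055,-sn*d[0]+c*d[1]-.042))
for a in(0,.2,1.15,1.4):print(a,rig2w(s,[-.055+.058*np.sin(a),.042+.058*np.cos(a),.168]))
print("pad",rig2w(s,[[-.19,0,.215],[-.21,0,.14],[-.2,0,.06]]))
print("pin",rig2w(s,[0,0,.125]))
print('bottle',ray("top",cr(531,25),.124),'timer',ray("top",cr(602,390),.019),'con',ray("top",cr(405,52),.02))
print('plate R',ray("top",cr(734,112),.008),ray("top",cr(728,325),.008))
E
```

```text
[0.57049657 0.18628966 1.51554526]
[[-0.9  0.2]
 [-1.5 -2.2]
 [ 1.4 -2.2]
 [-2.7  2.7]
 [ 0.1  3.2]
 [ 1.6 -2.2]
 [-0.9  0.9]
 [ 3.4 -0.2]]
ball rig -0.04995424495698084 0.09807311002214959 [0.46981449 0.14182753 0.168     ]
a 0.08974358194823312
0 [[0.4676119  0.13689588 0.168     ]]
0.2 [[0.4694026  0.14833727 0.168     ]]
1.15 [[0.5047908  0.18786083 0.168     ]]
1.4 [[0.51883667 0.19130621 0.168     ]]
pad [[ 0.5600042  -0.00342041  0.215     ]
 [ 0.55889975 -0.02338989  0.14      ]
 [ 0.55945197 -0.01340515  0.06      ]]
pin [[0.57049657 0.18628966 0.125     ]]
bottle [0.67987782 0.08868781 0.124     ] timer [0.43588194 0.05097654 0.019     ] con [0.68091789 0.18567564 0.02      ]
plate R [ 0.63221014 -0.04916131  0.008     ] [ 0.47932051 -0.04004406  0.008     ]
```

Run:
```python
from h import *
from scipy.spatial.transform import Rotation as Ro
o=robot.get_obs();R=Ro.from_quat(o['tool_rot']).as_matrix();print(R.round(3)); z=R[:,2];print("yaw z",np.arctan2(z[1],z[0]))
for n in["wrist"]:
    im=eyes.camera(n);cv2.imwrite("pics/w0.png",im[:,:,::-1])
```

```text
[[-0.948 -0.     0.318]
 [-0.318  0.002 -0.948]
 [-0.    -1.    -0.002]]
yaw z -1.2470158564151936
```

View pics/w0.png

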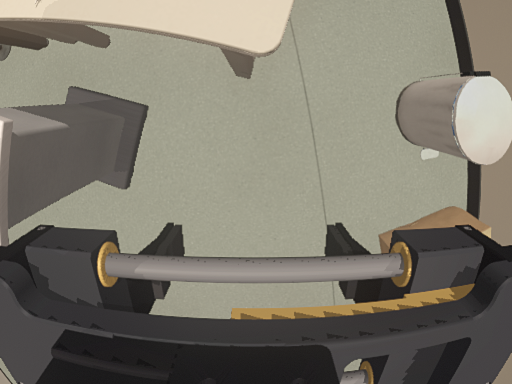

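Call:
{"fn": "play_rows", "kwargs": {
  "series": [
    [0,0,-0.05,0,0,-0.039,0],
    [0,0,-0.05,0,0,-0.039,0],
    [0,0,-0.05,0,0,-0.039,0],
    [0,0,-0.05,0,0,-0.039,0],
    [0,0,-0.05,0,0,-0.039,0],
    [0,0,-0.05,0,0,-0.039,0],
    [0,0,-0.05,0,0,-0.039,0],
    [0,0,-0.05,0,0,-0.039,0],
    [0,0,-0.05,0,0,-0.039,0],
    [0,0,-0.05,0,0,-0.039,0],
    [0,0,-0.05,0,0,-0.039,0],
    [0,0,-0.05,0,0,-0.039,0]
  ]
}}

```text
time: 1.15
position: [0.1988, -0.5922, 0.3073]
tool_rot: [-0.554, 0.44, -0.439, 0.554]
ft_force: [-0.1, 0.3, 0.6]
grip_width: 0.0151
```

```bash
cat >> h.py <<'E'
from scipy.spatial.transform import Rotation as Ro
S=[0.57049657,0.18628966,1.51554526]
def rep(*targets):
    o=robot.get_obs();R=Ro.from_quat(o['tool_rot']).as_matrix();z=R[:,2]
    print("t",o['time'],"q",o['q'].round(3),"p",o['position'].round(4),"yaw",np.arctan2(z[1],z[0]).round(4),"ydir",R[:,1].round(3),"F",o['ft_force'].round(2),"w",round(o['grip_width'],4))
    for t in targets: print("->",np.round(t,4),"tool shift/100mm",(R.T@(np.array(t)-o['position'])*10).round(3))
E
python3 - <<'E'
from h import *
rep()
E
```

```text
t 1.15 q [-1.426  0.469  1.362  0.     1.312 -1.655] p [ 0.1988 -0.5922  0.3073] yaw 0.2293 ydir [-0.     0.001 -1.   ] F [-0.12  0.3   0.56] w 0.0151
```

Call:
{"fn": "play_rows", "kwargs": {
  "series": [
    [0,0,0,0,0,-0.0373,0],
    [0,0,0,0,0,-0.0373,0],
    [0,0,0,0,0,-0.0373,0],
    [0,0,0,0,0,-0.0373,0],
    [0,0,0,0,0,-0.0373,0]
  ]
}}

```text
time: 1.57
position: [0.1988, -0.5922, 0.3071]
tool_rot: [-0.657, 0.261, -0.261, 0.658]
ft_force: [0.8, 0.3, -0.8]
grip_width: 0.0005
```

Run:
```python
from h import *
rep([.43,-.2,.307],[.437,.107,.307],[.437,.107,.175])
```

```text
t 1.5667 q [-1.426  0.469  1.362  0.     1.311 -2.24 ] p [ 0.1988 -0.5922  0.3071] yaw 0.8149 ydir [-0.     0.001 -1.   ] F [ 0.8   0.28 -0.81] w 0.0005
-> [ 0.43  -0.2    0.307] tool shift/100mm [-1.008  0.005  4.439]
-> [0.437 0.107 0.307] tool shift/100mm [-3.063  0.008  6.721]
-> [0.437 0.107 0.175] tool shift/100mm [-3.062  1.328  6.721]
```

Call:
{"fn": "play_rows", "kwargs": {
  "series": [
    [0,-0.084,0,0.37,0,0,0],
    [0,-0.084,0,0.37,0,0,0],
    [0,-0.084,0,0.37,0,0,0],
    [0,-0.084,0,0.37,0,0,0],
    [0,-0.084,0,0.37,0,0,0],
    [0,-0.084,0,0.37,0,0,0],
    [0,-0.084,0,0.37,0,0,0],
    [0,-0.084,0,0.37,0,0,0],
    [0,-0.084,0,0.37,0,0,0],
    [0,-0.084,0,0.37,0,0,0],
    [0,-0.084,0,0.37,0,0,0],
    [0,-0.084,0,0.37,0,0,0]
  ]
}}

```text
time: 2.57
position: [0.4328, -0.1997, 0.3075]
tool_rot: [-0.656, 0.263, -0.263, 0.656]
ft_force: [0.5, 0.0, 0.2]
grip_width: 0.0003
```

Run:
```python
from h import *
rep([.437,.107,.307],[.437,.107,.175])
```

```text
t 2.5667 q [-0.667  0.251  1.715  0.     1.177 -1.476] p [ 0.4328 -0.1997  0.3075] yaw 0.8089 ydir [-0.  0. -1.] F [0.47 0.   0.23] w 0.0003
-> [0.437 0.107 0.307] tool shift/100mm [-2.087  0.005  2.249]
-> [0.437 0.107 0.175] tool shift/100mm [-2.086  1.325  2.249]
```

Call:
{"fn": "play_rows", "kwargs": {
  "series": [
    [0,-0.21,0,0.225,0,0,0],
    [0,-0.21,0,0.225,0,0,0],
    [0,-0.21,0,0.225,0,0,0],
    [0,-0.21,0,0.225,0,0,0],
    [0,-0.21,0,0.225,0,0,0],
    [0,-0.21,0,0.225,0,0,0],
    [0,-0.21,0,0.225,0,0,0],
    [0,-0.21,0,0.225,0,0,0],
    [0,-0.21,0,0.225,0,0,0],
    [0,-0.21,0,0.225,0,0,0],
    [0,0,0,0,0,0,0]
  ]
}}

```text
time: 3.48
position: [0.4347, 0.1104, 0.3075]
tool_rot: [-0.656, 0.262, -0.261, 0.658]
ft_force: [0.2, -0.7, -0.5]
grip_width: 0.0002
```

Run:
```python
from h import *
rep([.437,.107,.307],[.437,.107,.175])
for n in["scene","top","wrist"]:
    im=eyes.camera(n);cv2.imwrite(f"pics/{n}1.png",im[:,:,::-1])
a=cv2.imread("pics/top1.png")[140:280,120:310];b=cv2.imread("pics/scene1.png")
cv2.imwrite("pics/c1.png",cv2.resize(a,None,fx=4,fy=4,interpolation=cv2.INTER_CUBIC))
```

```text
t 3.4833 q [-0.003  0.208  1.775  0.003  1.159 -0.818] p [0.4347 0.1104 0.3075] yaw 0.8141 ydir [-0.     0.003 -1.   ] F [ 0.2  -0.7  -0.49] w 0.0002
-> [0.437 0.107 0.307] tool shift/100mm [ 0.04   0.005 -0.009]
-> [0.437 0.107 0.175] tool shift/100mm [ 0.043  1.325 -0.012]
```

View pics/c1.png

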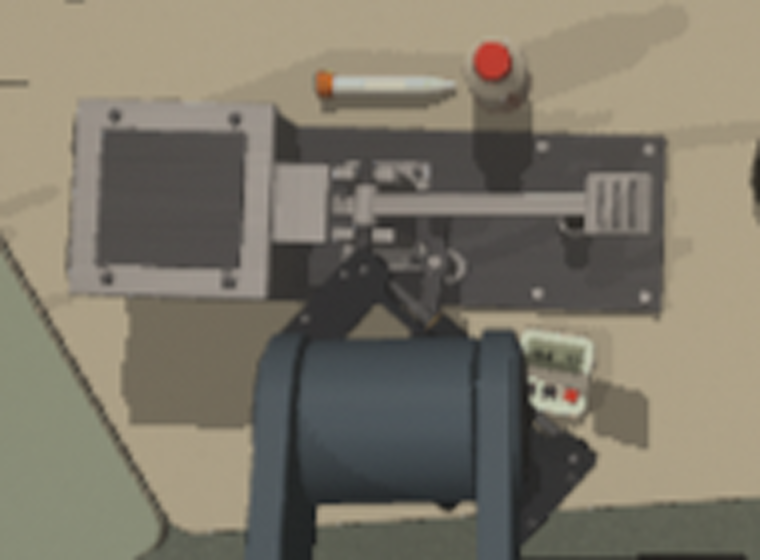

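View pics/wrist1.png

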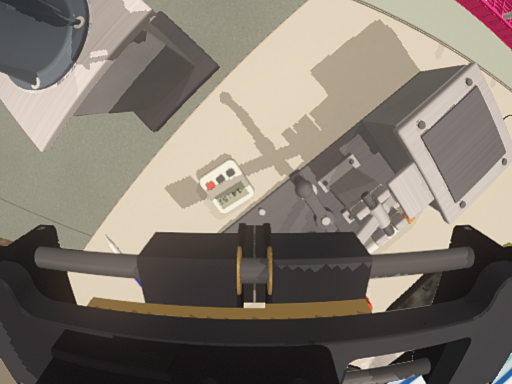

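View pics/scene1.png

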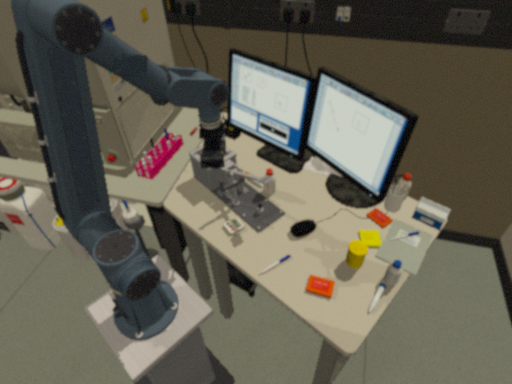

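Run:
```python
from h import *
p=eyes.camera_params("wrist");K=p['K'];R=cv2.Rodrigues(p['rvec'])[0];t=np.array(p['tvec'])
def pw(P):
    c=R@np.array(P)+t; th=np.arctan2(np.hypot(c[0],c[1]),c[2]); r=K[0,0]*th; u=c[:2]/np.hypot(c[0],c[1]); return (K[:2,2]+r*u).round(1)
for a in(0,.1,.2): print(a,pw(rig2w(S,[-.055+.058*np.sin(a),.042+.058*np.cos(a),.168])[0]))
print("tip",pw([.4347,.1104,.2825]),"post",pw(rig2w(S,[-.055,.042,.134])[0]))
```

```text
0 [300.5 190.2]
0.1 [305.3 186.7]
0.2 [310.4 183.7]
tip [259.3 233.1] post [326.6 219.4]
```

Call:
{"fn": "play_rows", "kwargs": {
  "series": [
    [0,0.04,0.22,0,0,0,0],
    [0,0,0.22,0,0,0,0],
    [0,0,0.22,0,0,0,0],
    [0,0,0.22,0,0,0,0],
    [0,0,0.22,0,0,0,0],
    [0,0,0.225,0,0,0,0],
    [0,0,0,0,0,0,0]
  ]
}}

```text
time: 4.22
position: [0.4362, 0.1017, 0.1719]
tool_rot: [0.657, -0.266, 0.261, -0.655]
ft_force: [-0.8, 0.3, 0.1]
grip_width: 0.0003
```

Run:
```python
from h import *
from math import sin,cos
n=np.array([cos(.815),sin(.815),0])
T=[]
for a in(.08,.4,.7,1.0,1.2,1.3,1.36,1.4):
    P=rig2w(S,[-.055+.058*sin(a),.042+.058*cos(a),.175])[0]-n*.024; T.append(P)
rep(*T)
R=Ro.from_quat(robot.get_obs()['tool_rot']).as_matrix()
print((np.diff(np.array(T),axis=0)@R*10).round(3))
im=eyes.camera("wrist");cv2.imwrite("pics/w2.png",im[:,:,::-1])
```

```text
t 4.2167 q [-2.100e-02  4.220e-01  1.937e+00 -1.000e-03  7.910e-01 -8.270e-01] p [0.4362 0.1017 0.1719] yaw 0.8065 ydir [-0.008 -0.    -1.   ] F [-0.85  0.33  0.07] w 0.0003
-> [0.4516 0.124  0.175 ] tool shift/100mm [-0.044 -0.032  0.267]
-> [0.457  0.1417 0.175 ] tool shift/100mm [-0.127 -0.033  0.432]
-> [0.4668 0.156  0.175 ] tool shift/100mm [-0.155 -0.033  0.603]
-> [0.4805 0.1667 0.175 ] tool shift/100mm [-0.13  -0.035  0.775]
-> [0.4911 0.1714 0.175 ] tool shift/100mm [-0.086 -0.035  0.882]
-> [0.4967 0.1729 0.175 ] tool shift/100mm [-0.056 -0.036  0.932]
-> [0.5001 0.1735 0.175 ] tool shift/100mm [-0.036 -0.036  0.96 ]
-> [0.5024 0.1738 0.175 ] tool shift/100mm [-0.022 -0.036  0.978]
[[-0.084 -0.     0.165]
 [-0.027 -0.001  0.171]
 [ 0.024 -0.001  0.172]
 [ 0.044 -0.001  0.107]
 [ 0.03  -0.     0.05 ]
 [ 0.02  -0.     0.028]
 [ 0.014 -0.     0.018]]
```

View pics/w2.png

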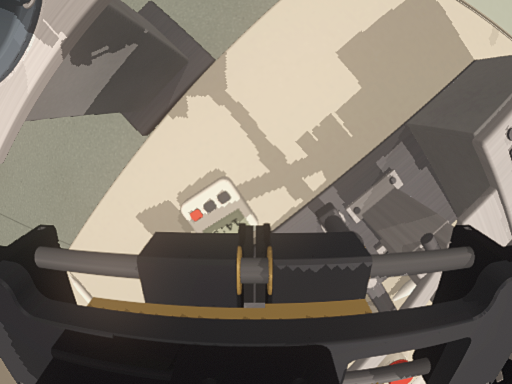

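Call:
{"fn": "play_rows", "kwargs": {
  "series": [
    [0,-0.015,-0.01,0.09,0,0,0],
    [0,-0.015,-0.01,0.09,0,0,0],
    [0,-0.014,-0.01,0.087,0,0,0],
    [0,-0.042,0,0.082,0,0,0],
    [0,-0.042,0,0.082,0,0,0],
    [0,0,0,0,0,0,0]
  ]
}}

```text
time: 4.77
position: [0.4598, 0.1453, 0.1787]
tool_rot: [-0.656, 0.262, -0.263, 0.657]
ft_force: [0.4, -0.9, -0.9]
grip_width: 0.0004
```

```bash
cat > arc.py <<'E'
from h import *
from math import sin,cos
n=np.array([cos(.815),sin(.815),0])
T=[]
for a in(.4,.7,1.0,1.2,1.3,1.36,1.4):
    T.append(rig2w(S,[-.055+.058*sin(a),.042+.058*cos(a),.175])[0]-n*.024)
rep(*T)
E
python3 - <<'E'
import arc
from h import *
im=eyes.camera("wrist");cv2.imwrite("pics/w3.png",im[:,:,::-1])
im=eyes.camera("scene")[110:250,130:320];cv2.imwrite("pics/s3.png",cv2.resize(im[:,:,::-1],None,fx=4,fy=4,interpolation=cv2.INTER_CUBIC))
E
```

```text
t 4.7667 q [ 7.400e-02  4.440e-01  1.856e+00  1.000e-03  8.390e-01 -7.380e-01] p [0.4598 0.1453 0.1787] yaw 0.8112 ydir [ 0.002  0.001 -1.   ] F [ 0.39 -0.89 -0.9 ] w 0.0004
-> [0.457  0.1417 0.175 ] tool shift/100mm [ 0.004  0.037 -0.045]
-> [0.4668 0.156  0.175 ] tool shift/100mm [-0.022  0.037  0.126]
-> [0.4805 0.1667 0.175 ] tool shift/100mm [0.003 0.037 0.297]
-> [0.4911 0.1714 0.175 ] tool shift/100mm [0.047 0.038 0.404]
-> [0.4967 0.1729 0.175 ] tool shift/100mm [0.077 0.038 0.454]
-> [0.5001 0.1735 0.175 ] tool shift/100mm [0.098 0.038 0.482]
-> [0.5024 0.1738 0.175 ] tool shift/100mm [0.112 0.038 0.5  ]
```

View pics/w3.png

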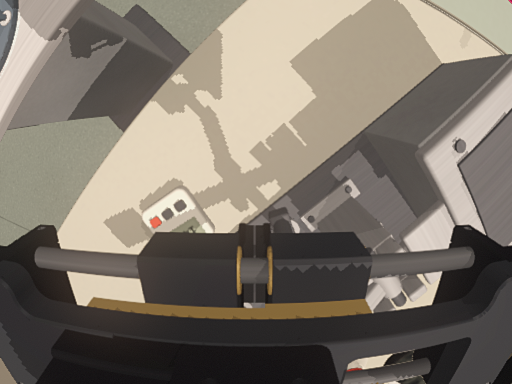

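View pics/s3.png

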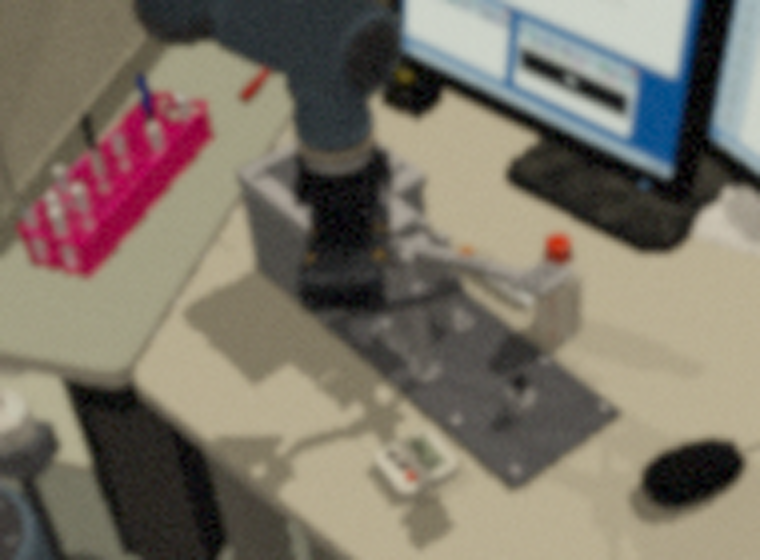

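Call:
{"fn": "play_rows", "kwargs": {
  "series": [
    [0,-0.012,0.02,0.065,0,0,0],
    [0,-0.01,0.01,0.065,0,0,0],
    [0,0.012,0,0.085,0,0,0],
    [0,0.012,0,0.085,0,0,0],
    [0,0.022,0,0.054,0,0,0],
    [0,0.022,0,0.054,0,0,0],
    [0,0,0,0,0,0,0],
    [0,0,0,0,0,0,0]
  ]
}}

```text
time: 5.53
position: [0.4918, 0.17, 0.1752]
tool_rot: [-0.656, 0.262, -0.264, 0.657]
ft_force: [0.4, 0.3, -0.0]
grip_width: 0.0005
```

```bash
cat > look.py <<'E'
import arc,sys
from h import *
im=eyes.camera("wrist");cv2.imwrite(f"pics/w{sys.argv[1]}.png",cv2.resize(im[120:300,180:420,::-1],None,fx=3.3,fy=3.3,interpolation=cv2.INTER_CUBIC))
p=eyes.camera_params("wrist");K=p['K'];R=cv2.Rodrigues(p['rvec'])[0];t=np.array(p['tvec'])
def pw(P):
    c=R@np.array(P)+t; th=np.arctan2(np.hypot(c[0],c[1]),c[2]); r=K[0,0]*th; u=c[:2]/np.hypot(c[0],c[1]); return (((K[:2,2]+r*u)-[180,120])*3.3).round(0)
for a in(0,.3,.6,.9,1.1,1.2,1.3,1.4): print(a,pw(rig2w(S,[-.055+.058*np.sin(a),.042+.058*np.cos(a),.168])[0]))
im=eyes.camera("top")[140:280,120:310];cv2.imwrite(f"pics/t{sys.argv[1]}.png",cv2.resize(im[:,:,::-1],None,fx=4,fy=4,interpolation=cv2.INTER_CUBIC))
E
python3 look.py 4
```

```text
t 5.5333 q [ 0.118  0.492  1.767  0.     0.88  -0.691] p [0.4918 0.17   0.1752] yaw 0.8092 ydir [ 0.002  0.    -1.   ] F [ 0.43  0.28 -0.02] w 0.0005
-> [0.457  0.1417 0.175 ] tool shift/100mm [-0.057  0.001 -0.445]
-> [0.4668 0.156  0.175 ] tool shift/100mm [-0.084  0.001 -0.274]
-> [0.4805 0.1667 0.175 ] tool shift/100mm [-0.06   0.001 -0.102]
-> [0.4911 0.1714 0.175 ] tool shift/100mm [-0.015  0.002  0.005]
-> [0.4967 0.1729 0.175 ] tool shift/100mm [0.015 0.002 0.055]
-> [0.5001 0.1735 0.175 ] tool shift/100mm [0.035 0.002 0.083]
-> [0.5024 0.1738 0.175 ] tool shift/100mm [0.05  0.002 0.101]
0 [ 10. 461.]
0.3 [ 92. 415.]
0.6 [193. 392.]
0.9 [300. 396.]
1.1 [367. 414.]
1.2 [398. 426.]
1.3 [426. 442.]
1.4 [451. 459.]
```

View pics/w4.png

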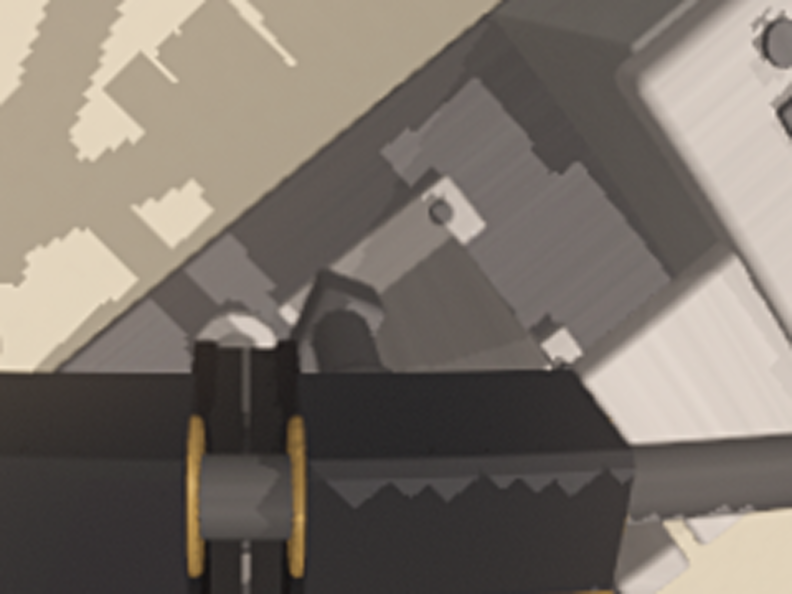

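View pics/t4.png

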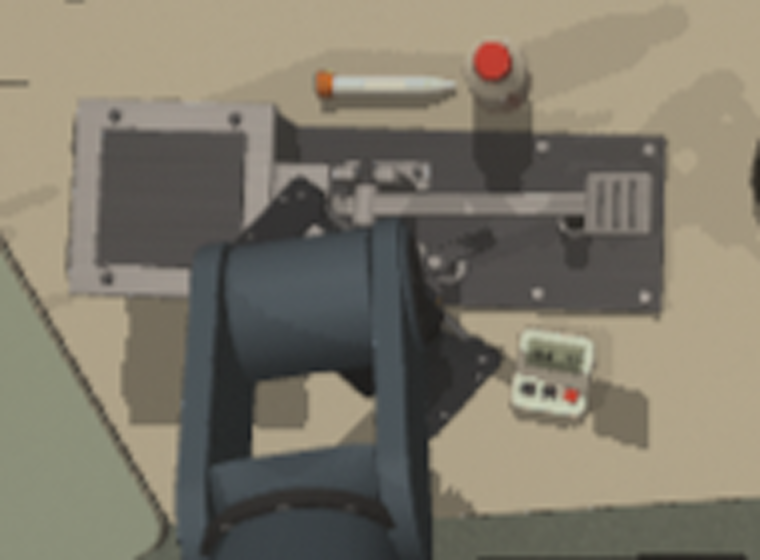

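Call:
{"fn": "play_rows", "kwargs": {
  "series": [
    [0,0.012,0,0.03,0,0,0],
    [0,0.012,0,0.03,0,0,0],
    [0,0.012,0,0.025,0,0,0],
    [0,0,0,0,0,0,0],
    [0,0,0,0,0,0,0]
  ]
}}

```text
time: 6.05
position: [0.4994, 0.1735, 0.1751]
tool_rot: [-0.656, 0.263, -0.263, 0.657]
ft_force: [-0.3, 1.0, -0.7]
grip_width: 0.0004
```

```bash
python3 look.py 5
python3 - <<'E'
from h import *
import numpy as np
# predicted free-arm tip (other side) in t crop
for a in(.9,1.1,1.2,1.3,1.4):
    print(a,((proj("top",rig2w(S,[[-.055-.048*np.sin(a),.042-.048*np.cos(a),.132],[-.055,.042,.134]]))-[120,140])*4).round(0).tolist())
E
```

```text
t 6.05 q [ 0.123  0.502  1.746  0.     0.893 -0.686] p [0.4994 0.1735 0.1751] yaw 0.8092 ydir [ 0.001  0.    -1.   ] F [-0.29  0.97 -0.68] w 0.0004
-> [0.457  0.1417 0.175 ] tool shift/100mm [-0.088  0.    -0.523]
-> [0.4668 0.156  0.175 ] tool shift/100mm [-0.115  0.    -0.351]
-> [0.4805 0.1667 0.175 ] tool shift/100mm [-0.09   0.001 -0.18 ]
-> [0.4911 0.1714 0.175 ] tool shift/100mm [-0.045  0.001 -0.073]
-> [0.4967 0.1729 0.175 ] tool shift/100mm [-0.015  0.001 -0.023]
-> [0.5001 0.1735 0.175 ] tool shift/100mm [0.005 0.001 0.005]
-> [0.5024 0.1738 0.175 ] tool shift/100mm [0.019 0.001 0.023]
0 [-37. 443.]
0.3 [ 42. 396.]
0.6 [142. 373.]
0.9 [250. 378.]
1.1 [318. 397.]
1.2 [350. 410.]
1.3 [379. 426.]
1.4 [405. 444.]
0.9 [[486.0, 223.0], [435.0, 260.0]]
1.1 [[493.0, 233.0], [435.0, 260.0]]
1.2 [[495.0, 239.0], [435.0, 260.0]]
1.3 [[497.0, 245.0], [435.0, 260.0]]
1.4 [[498.0, 251.0], [435.0, 260.0]]
```

View pics/t5.png

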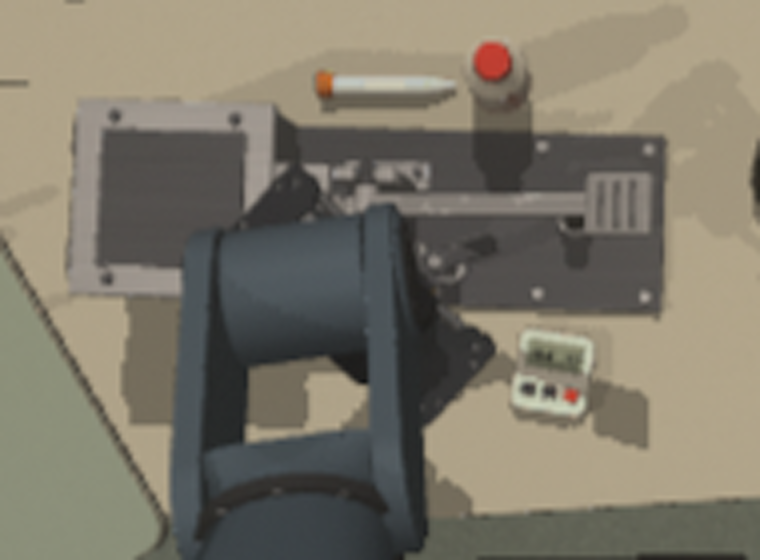

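View pics/w5.png

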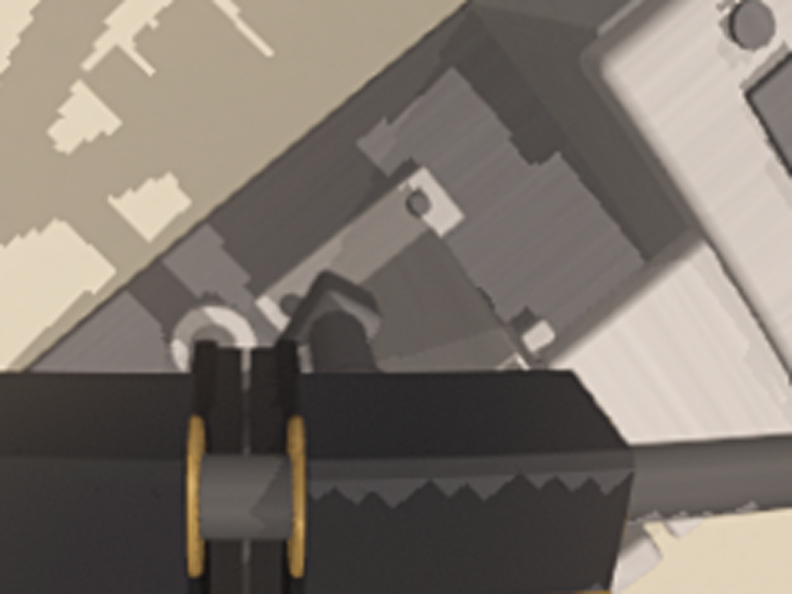

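Call:
{"fn": "play_rows", "kwargs": {
  "series": [
    [0,0.017,0,0.025,0,0,0],
    [0,0.017,0,0.025,0,0,0],
    [0,0.014,0,0.02,0,0,0],
    [0,0,0,0,0,0,0],
    [0,0,0,0,0,0,0]
  ]
}}

```text
time: 6.57
position: [0.5078, 0.1752, 0.175]
tool_rot: [-0.656, 0.263, -0.263, 0.657]
ft_force: [0.0, -0.8, -0.1]
grip_width: 0.0004
```

```bash
python3 look.py 6
```

```text
t 6.5667 q [ 0.124  0.511  1.725  0.     0.905 -0.685] p [0.5078 0.1752 0.175 ] yaw 0.8091 ydir [ 0.001  0.    -1.   ] F [ 0.02 -0.77 -0.09] w 0.0004
-> [0.457  0.1417 0.175 ] tool shift/100mm [-0.137 -0.    -0.594]
-> [0.4668 0.156  0.175 ] tool shift/100mm [-0.164  0.    -0.422]
-> [0.4805 0.1667 0.175 ] tool shift/100mm [-0.139  0.    -0.251]
-> [0.4911 0.1714 0.175 ] tool shift/100mm [-0.095  0.    -0.144]
-> [0.4967 0.1729 0.175 ] tool shift/100mm [-0.065  0.    -0.094]
-> [0.5001 0.1735 0.175 ] tool shift/100mm [-0.044  0.    -0.066]
-> [0.5024 0.1738 0.175 ] tool shift/100mm [-0.03   0.    -0.048]
0 [-80. 415.]
0.3 [ -3. 368.]
0.6 [ 97. 345.]
0.9 [205. 350.]
1.1 [275. 369.]
1.2 [307. 383.]
1.3 [337. 400.]
1.4 [364. 418.]
```

View pics/t6.png

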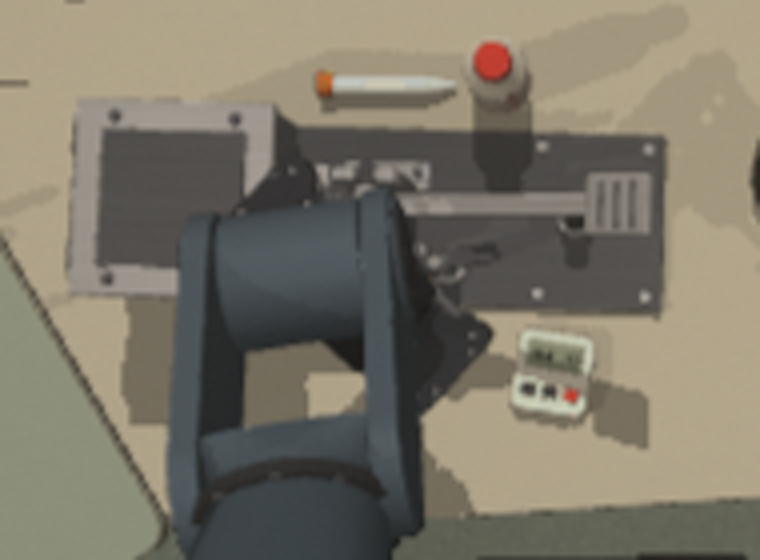

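View pics/w6.png

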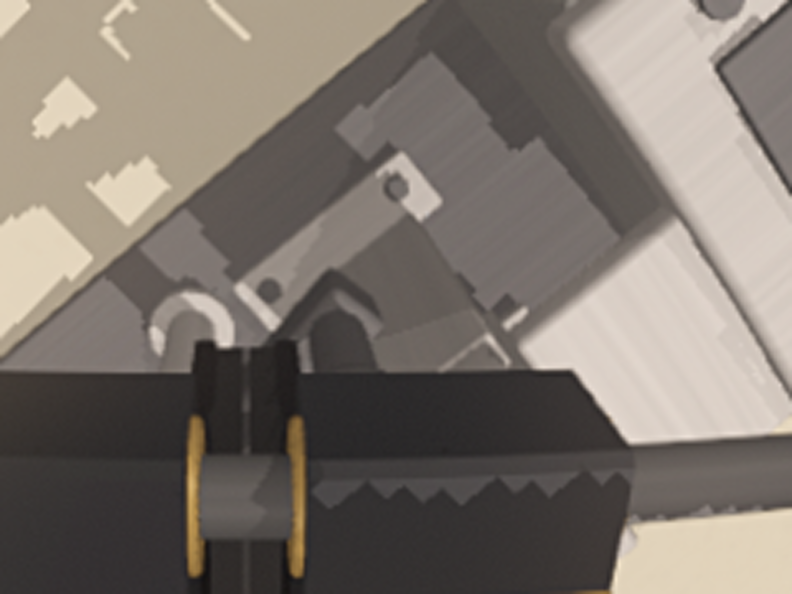

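Call:
{"fn": "play_rows", "kwargs": {
  "series": [
    [0,0.02,0,0.024,0,0,0],
    [0,0.02,0,0.024,0,0,0],
    [0,0,0,0,0,0,0],
    [0,0,0,0,0,0,0],
    [0,0,0,0,0,0,0]
  ]
}}

```text
time: 7.08
position: [0.5105, 0.1753, 0.1747]
tool_rot: [0.658, -0.265, 0.26, -0.655]
ft_force: [-5.9, -2.2, 4.6]
grip_width: 0.0005
```

```bash
python3 look.py 7
```

```text
t 7.0833 q [ 1.240e-01  5.170e-01  1.713e+00 -1.000e-03  9.190e-01 -6.850e-01] p [0.5105 0.1753 0.1747] yaw 0.81 ydir [-0.007 -0.002 -1.   ] F [-5.92 -2.23  4.55] w 0.0005
-> [0.457  0.1417 0.175 ] tool shift/100mm [-0.156  0.001 -0.612]
-> [0.4668 0.156  0.175 ] tool shift/100mm [-0.183  0.    -0.441]
-> [0.4805 0.1667 0.175 ] tool shift/100mm [-0.158 -0.001 -0.269]
-> [0.4911 0.1714 0.175 ] tool shift/100mm [-0.114 -0.002 -0.162]
-> [0.4967 0.1729 0.175 ] tool shift/100mm [-0.084 -0.002 -0.113]
-> [0.5001 0.1735 0.175 ] tool shift/100mm [-0.063 -0.002 -0.084]
-> [0.5024 0.1738 0.175 ] tool shift/100mm [-0.049 -0.002 -0.066]
0 [-91. 405.]
0.3 [-14. 357.]
0.6 [ 85. 334.]
0.9 [194. 340.]
1.1 [264. 359.]
1.2 [296. 374.]
1.3 [327. 391.]
1.4 [354. 410.]
```

View pics/t7.png

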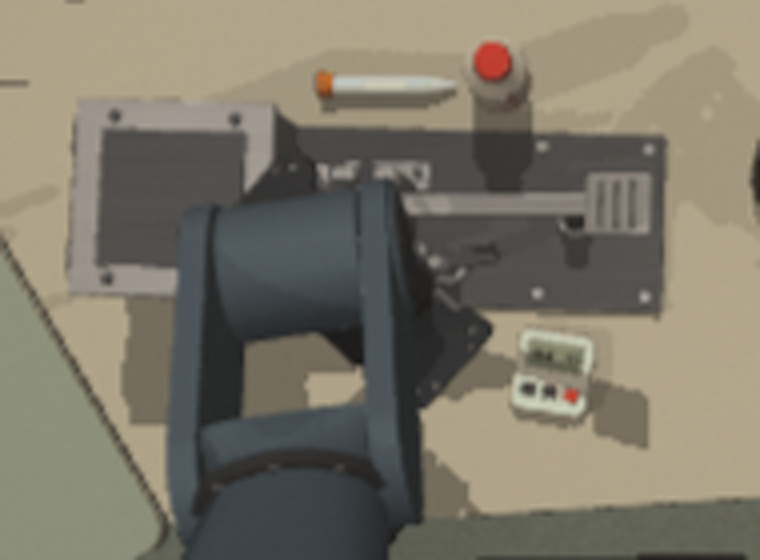

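Call:
{"fn": "play_rows", "kwargs": {
  "series": [
    [0,-0.03,0,-0.1,0,0,0],
    [0,-0.03,0,-0.1,0,0,0],
    [0,-0.03,0,-0.1,0,0,0],
    [0,0,-0.2,0,0,0,0],
    [0,0,-0.2,0,0,0,0],
    [0,0,-0.25,0,0,0,0],
    [0,0,-0.25,0,0,0,0],
    [0,0,-0.25,0,0,0,0],
    [0,0,-0.2,0,0,0,0],
    [0,0,0,0,0,0,0]
  ]
}}

```text
time: 8.02
position: [0.489, 0.1607, 0.3146]
tool_rot: [-0.655, 0.259, -0.266, 0.658]
ft_force: [0.5, -0.7, 0.1]
grip_width: 0.0005
```

```bash
python3 look.py 8
python3 - <<'E'
from h import *
rep([.5600,-.0034,.31])
E
```

```text
t 8.0167 q [ 0.1    0.295  1.626  0.     1.209 -0.709] p [0.489  0.1607 0.3146] yaw 0.8092 ydir [ 0.011  0.001 -1.   ] F [ 0.5  -0.71  0.06] w 0.0005
-> [0.457  0.1417 0.175 ] tool shift/100mm [-0.111  1.393 -0.37 ]
-> [0.4668 0.156  0.175 ] tool shift/100mm [-0.138  1.394 -0.199]
-> [0.4805 0.1667 0.175 ] tool shift/100mm [-0.113  1.395 -0.027]
-> [0.4911 0.1714 0.175 ] tool shift/100mm [-0.069  1.397  0.08 ]
-> [0.4967 0.1729 0.175 ] tool shift/100mm [-0.039  1.397  0.129]
-> [0.5001 0.1735 0.175 ] tool shift/100mm [-0.018  1.398  0.158]
-> [0.5024 0.1738 0.175 ] tool shift/100mm [-0.004  1.398  0.176]
0 [140. 224.]
0.3 [188. 194.]
0.6 [245. 179.]
0.9 [304. 182.]
1.1 [341. 193.]
1.2 [359. 201.]
1.3 [375. 211.]
1.4 [390. 222.]
t 8.1167 q [ 0.1    0.299  1.632  0.     1.208 -0.709] p [0.4866 0.1604 0.3106] yaw 0.809 ydir [ 0.002  0.    -1.   ] F [-0.05 -0.19 -0.13] w 0.0003
-> [ 0.56   -0.0034  0.31  ] tool shift/100mm [ 1.662  0.008 -0.678]
```

View pics/w8.png

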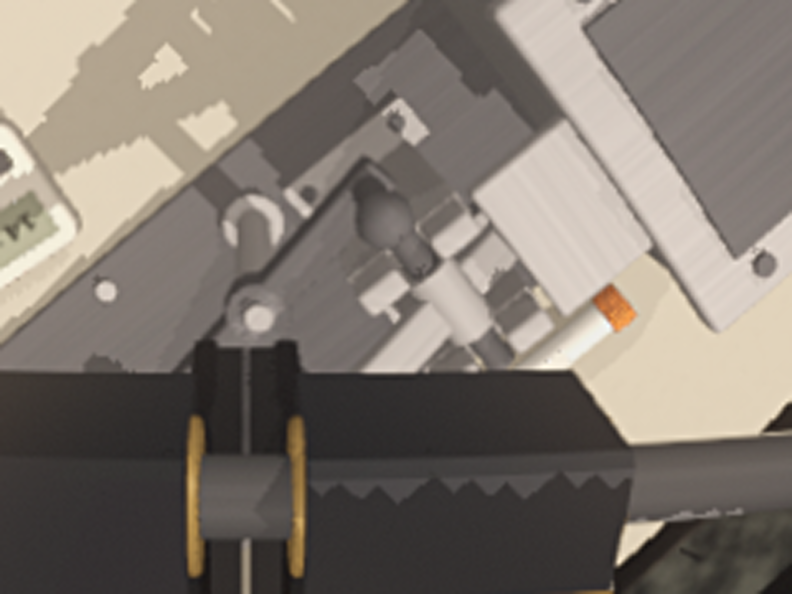

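View pics/t8.png

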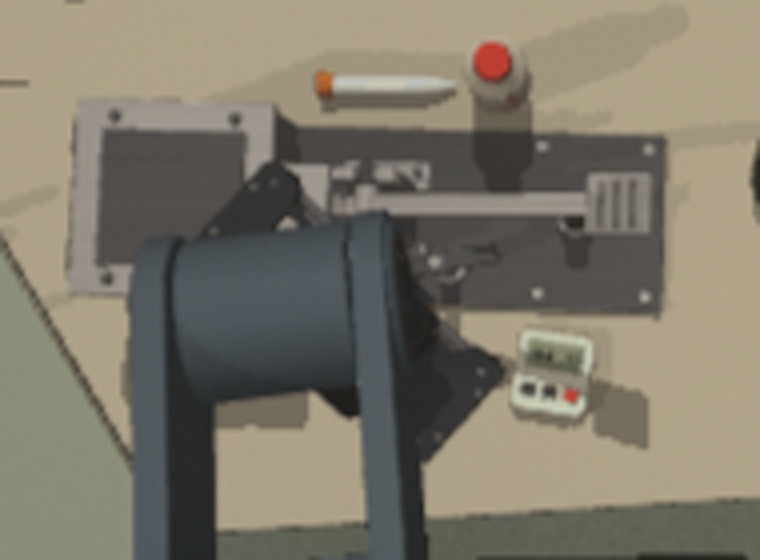

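Call:
{"fn": "play_rows", "kwargs": {
  "series": [
    [0,0.277,0,-0.113,0,0,0],
    [0,0.277,0,-0.113,0,0,0],
    [0,0.277,0,-0.113,0,0,0],
    [0,0.277,0,-0.113,0,0,0],
    [0,0.277,0,-0.113,0,0,0],
    [0,0.277,0,-0.113,0,0,0]
  ]
}}

```text
time: 8.62
position: [0.5592, -0.0046, 0.3079]
tool_rot: [0.657, -0.264, 0.262, -0.656]
ft_force: [0.9, 0.7, -1.1]
grip_width: -0.0001
```

Call:
{"fn": "play_rows", "kwargs": {
  "series": [
    [0,0,0,0,0,0.0393,0],
    [0,0,0,0,0,0.0393,0],
    [0,0,0,0,0,0.0393,0],
    [0,0,0,0,0,0.0393,0],
    [0,0,0,0,0,0.0393,0],
    [0,0,0,0,0,0.0393,0],
    [0,0,0,0,0,0.0393,0],
    [0,0,0,0,0,0,0],
    [0,0,0,0,0,0,0]
  ]
}}

```text
time: 9.37
position: [0.559, -0.0033, 0.3084]
tool_rot: [-0.487, 0.514, -0.512, 0.486]
ft_force: [0.2, -0.1, 0.4]
grip_width: 0.0002
```

```bash
cat > arc2.py <<'E'
from h import *
T=[]
for th in(.4,.3,.2,.1,0,-.1,-.2,-.3,-.35):
    x=-.21*np.cos(th)+.009*np.sin(th); z=.125+.21*np.sin(th)+.009*np.cos(th)
    T.append(rig2w(S,[x,0,z+.025])[0])
E
python3 - <<'E'
from arc2 import *
rep(*T)
R=Ro.from_quat(robot.get_obs()['tool_rot']).as_matrix()
print((np.diff(np.array(T),axis=0)@R*10).round(3))
im=eyes.camera("wrist");cv2.imwrite("pics/w9.png",im[:,:,::-1])
p=eyes.camera_params("wrist");K=p['K'];R=cv2.Rodrigues(p['rvec'])[0];t=np.array(p['tvec'])
def pw(P):
    c=R@np.array(P)+t; th=np.arctan2(np.hypot(c[0],c[1]),c[2]); r=K[0,0]*th; u=c[:2]/np.hypot(c[0],c[1]); return (K[:2,2]+r*u).round(1)
print("pad",pw(rig2w(S,[-.19,0,.215])[0]))
im=eyes.camera("top")[140:280,120:310];cv2.imwrite(f"pics/t9.png",cv2.resize(im[:,:,::-1],None,fx=4,fy=4,interpolation=cv2.INTER_CUBIC))
E
```

```text
t 9.3667 q [-0.206  0.372  1.523 -0.     1.249 -0.154] p [ 0.559  -0.0033  0.3084] yaw -0.052 ydir [-0.003  0.001 -1.   ] F [ 0.25 -0.07  0.41] w 0.0002
-> [ 0.56   -0.0033  0.2401] tool shift/100mm [0.    0.684 0.012]
-> [ 0.5596 -0.0114  0.2207] tool shift/100mm [0.081 0.878 0.012]
-> [ 0.5592 -0.0174  0.2005] tool shift/100mm [0.142 1.079 0.013]
-> [ 0.559  -0.0214  0.1799] tool shift/100mm [0.182 1.285 0.013]
-> [ 0.5589 -0.0234  0.159 ] tool shift/100mm [0.201 1.494 0.014]
-> [ 0.5589 -0.0232  0.138 ] tool shift/100mm [0.2   1.704 0.015]
-> [ 0.559  -0.021   0.1171] tool shift/100mm [0.178 1.913 0.015]
-> [ 0.5593 -0.0167  0.0965] tool shift/100mm [0.135 2.119 0.016]
-> [ 0.5594 -0.0138  0.0864] tool shift/100mm [0.105 2.22  0.016]
[[ 0.081  0.194  0.   ]
 [ 0.061  0.201  0.   ]
 [ 0.04   0.206  0.   ]
 [ 0.02   0.209  0.001]
 [-0.001  0.21   0.001]
 [-0.022  0.209  0.001]
 [-0.043  0.206  0.001]
 [-0.029  0.101  0.   ]]
pad [254.9 202.9]
```

View pics/w9.png

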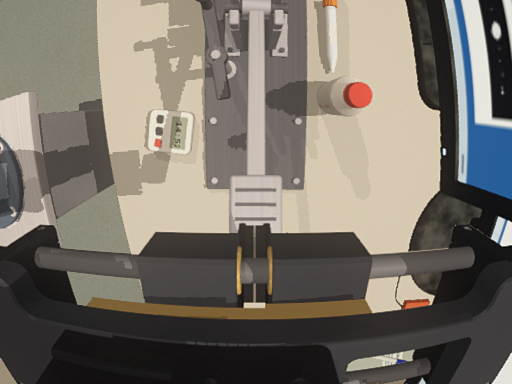

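View pics/t9.png

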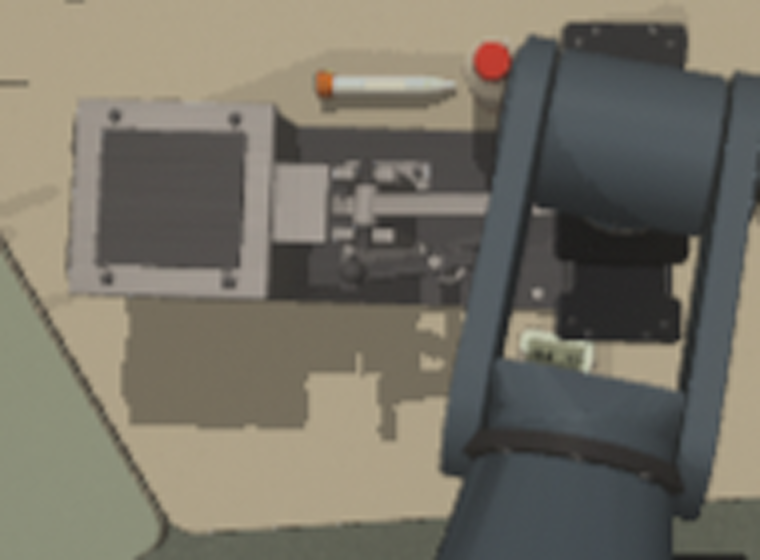

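Call:
{"fn": "play_rows", "kwargs": {
  "series": [
    [0,0,0.16,0.01,0,0,0],
    [0,0,0.16,0,0,0,0],
    [0,0,0.16,0,0,0,0],
    [0,0,0.1,0,0,0,0],
    [0,0,0.05,0,0,0,0],
    [0,0,0.05,0,0,0,0],
    [0,0.03,0.05,0,0,0,0],
    [0,0.03,0.05,0,0,0,0],
    [0,0,0,0,0,0,0]
  ]
}}

```text
time: 10.22
position: [0.5605, -0.0087, 0.232]
tool_rot: [-0.485, 0.514, -0.513, 0.487]
ft_force: [0.5, 5.1, 3.6]
grip_width: 0.0005
```

Run:
```python
from arc2 import *
rep(*T)
```

```text
t 10.2167 q [-0.216  0.46   1.613  0.003  1.068 -0.162] p [ 0.5605 -0.0087  0.232 ] yaw -0.0557 ydir [ 0.001  0.002 -1.   ] F [0.47 5.08 3.6 ] w 0.0005
-> [ 0.56   -0.0033  0.2401] tool shift/100mm [-0.053 -0.081 -0.008]
-> [ 0.5596 -0.0114  0.2207] tool shift/100mm [ 0.028  0.113 -0.008]
-> [ 0.5592 -0.0174  0.2005] tool shift/100mm [ 0.089  0.314 -0.008]
-> [ 0.559  -0.0214  0.1799] tool shift/100mm [ 0.129  0.52  -0.008]
-> [ 0.5589 -0.0234  0.159 ] tool shift/100mm [ 0.149  0.729 -0.009]
-> [ 0.5589 -0.0232  0.138 ] tool shift/100mm [ 0.148  0.939 -0.009]
-> [ 0.559  -0.021   0.1171] tool shift/100mm [ 0.126  1.148 -0.009]
-> [ 0.5593 -0.0167  0.0965] tool shift/100mm [ 0.084  1.354 -0.009]
-> [ 0.5594 -0.0138  0.0864] tool shift/100mm [ 0.055  1.455 -0.009]
```

Call:
{"fn": "play_rows", "kwargs": {
  "series": [
    [0,0.015,0.057,0,0,0,0],
    [0,0.015,0.057,0,0,0,0],
    [0,0.03,0.1,0,0,0,0],
    [0,0.03,0.1,0,0,0,0],
    [0,0.02,0.103,0,0,0,0],
    [0,0.02,0.103,0,0,0,0],
    [0,0.01,0.105,0,0,0,0],
    [0,0.01,0.105,0,0,0,0],
    [0,0,0,0,0,0,0]
  ]
}}

```text
time: 10.97
position: [0.5598, -0.0249, 0.1584]
tool_rot: [0.486, -0.513, 0.514, -0.486]
ft_force: [1.1, 1.2, 2.4]
grip_width: 0.0001
```

Run:
```python
from arc2 import *
rep(*T)
im=eyes.camera("wrist");cv2.imwrite("pics/w10.png",im[:,:,::-1])
```

```text
t 10.9667 q [-2.44e-01  5.62e-01  1.68e+00 -1.00e-03  8.99e-01 -1.88e-01] p [ 0.5598 -0.0249  0.1584] yaw -0.055 ydir [ 0.    -0.001 -1.   ] F [1.11 1.2  2.44] w 0.0001
-> [ 0.56   -0.0033  0.2401] tool shift/100mm [-0.215 -0.817 -0.009]
-> [ 0.5596 -0.0114  0.2207] tool shift/100mm [-0.134 -0.623 -0.01 ]
-> [ 0.5592 -0.0174  0.2005] tool shift/100mm [-0.074 -0.421 -0.01 ]
-> [ 0.559  -0.0214  0.1799] tool shift/100mm [-0.034 -0.215 -0.01 ]
-> [ 0.5589 -0.0234  0.159 ] tool shift/100mm [-0.014 -0.006 -0.01 ]
-> [ 0.5589 -0.0232  0.138 ] tool shift/100mm [-0.016  0.204 -0.01 ]
-> [ 0.559  -0.021   0.1171] tool shift/100mm [-0.039  0.413 -0.01 ]
-> [ 0.5593 -0.0167  0.0965] tool shift/100mm [-0.082  0.619 -0.01 ]
-> [ 0.5594 -0.0138  0.0864] tool shift/100mm [-0.111  0.719 -0.01 ]
```

View pics/w10.png

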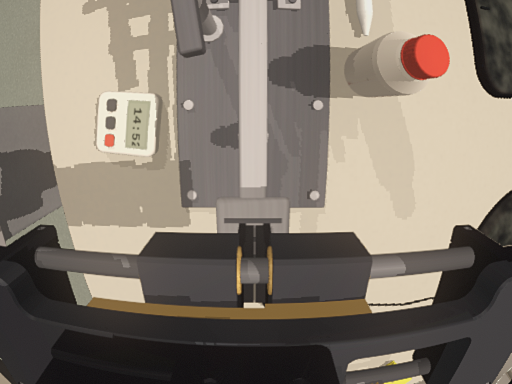

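Call:
{"fn": "play_rows", "kwargs": {
  "series": [
    [0,-0.008,0.102,0,0,0,0],
    [0,-0.008,0.102,0,0,0,0],
    [0,-0.012,0.105,0,0,0,0],
    [0,-0.012,0.105,0,0,0,0],
    [0,-0.022,0.103,0,0,0,0],
    [0,-0.022,0.103,0,0,0,0],
    [0,-0.015,0.05,0,0,0,0],
    [0,-0.015,0.05,0,0,0,0],
    [0,0,0,0,0,0,0],
    [0,0,0,0,0,0,0]
  ]
}}

```text
time: 11.85
position: [0.5608, -0.0135, 0.0874]
tool_rot: [0.486, -0.513, 0.514, -0.486]
ft_force: [0.4, -2.1, 1.7]
grip_width: 0.0004
```

```bash
cat > look2.py <<'E'
from arc2 import *
import sys
k=sys.argv[1]
rep(T[-1])
im=eyes.camera("wrist");cv2.imwrite(f"pics/w{k}.png",im[:,:,::-1])
im=eyes.camera("top")[140:280,120:310];cv2.imwrite(f"pics/t{k}.png",cv2.resize(im[:,:,::-1],None,fx=4,fy=4,interpolation=cv2.INTER_CUBIC))
im=eyes.camera("scene")[110:250,130:320];cv2.imwrite(f"pics/s{k}.png",cv2.resize(im[:,:,::-1],None,fx=4,fy=4,interpolation=cv2.INTER_CUBIC))
E
python3 look2.py 11
```

```text
t 11.85 q [-2.230e-01  6.760e-01  1.721e+00 -1.000e-03  7.440e-01 -1.680e-01] p [ 0.5608 -0.0135  0.0874] yaw -0.055 ydir [ 0.001 -0.001 -1.   ] F [ 0.4  -2.08  1.68] w 0.0004
-> [ 0.5594 -0.0138  0.0864] tool shift/100mm [ 0.004  0.009 -0.014]
```

View pics/w11.png

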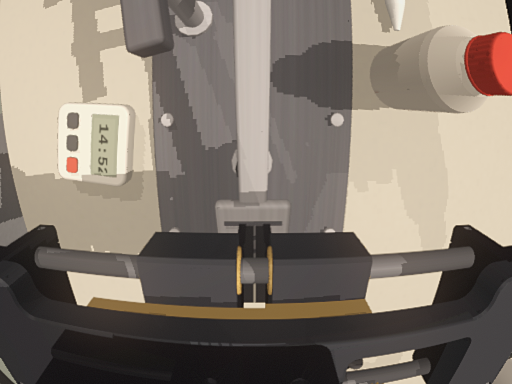

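View pics/t11.png

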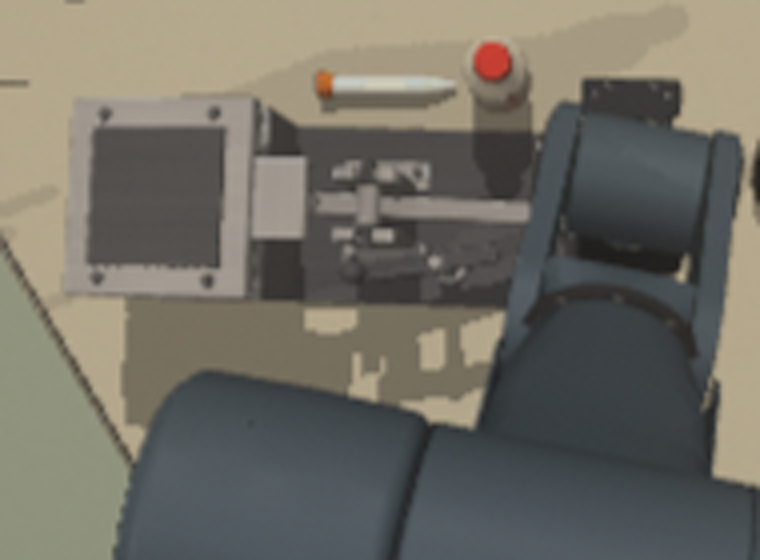

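View pics/s11.png

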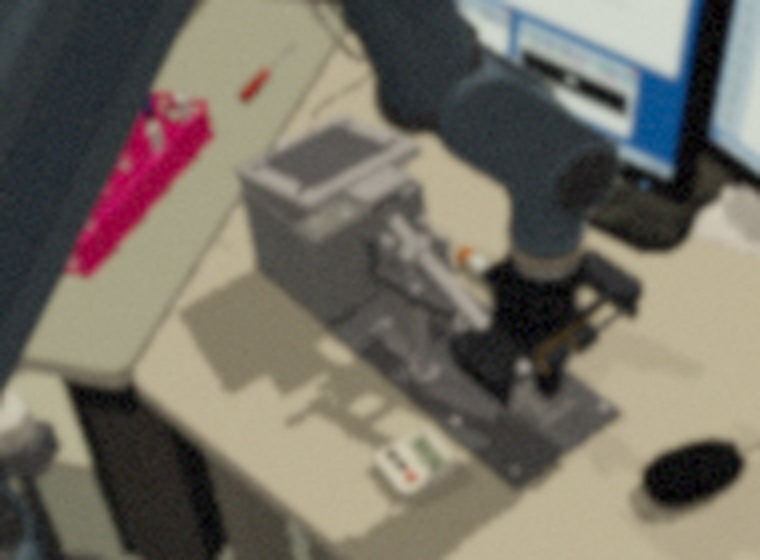

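Call:
{"fn": "play_rows", "kwargs": {
  "series": [
    [0,-0.005,0.03,0,0,0,0],
    [0,-0.005,0.02,0,0,0,0],
    [0,0,0,0,0,0,0],
    [0,0,0,0,0,0,0],
    [0,0,0,0,0,0,0]
  ]
}}

```text
time: 12.42
position: [0.5605, -0.0117, 0.0823]
tool_rot: [0.486, -0.514, 0.514, -0.486]
ft_force: [0.1, -0.8, 4.5]
grip_width: 0.0005
```

Call:
{"fn": "play_rows", "kwargs": {
  "series": [
    [0,-0.005,0.03,0,0,0,0],
    [0,0,0.02,0,0,0,0],
    [0,0,0,0,0,0,0],
    [0,0,0,0,0,0,0],
    [0,0,0,0,0,0,0]
  ]
}}

```text
time: 12.83
position: [0.5607, -0.0105, 0.0781]
tool_rot: [-0.485, 0.514, -0.514, 0.487]
ft_force: [-0.2, 1.4, 10.8]
grip_width: 0.0007
```

```bash
python3 look2.py 12
python3 - <<'E'
from h import *
# flap rotates about hinge (222,127): point at shut (x,z)
for f in(0,.2,.24,.28):
    P=[]
    for x,y,z in((28,-30,146),(28,30,146),(70,-75,146),(70,75,146)):
        dx,dz=x-222,z-127
        P.append([(222+dx*np.cos(f)+dz*np.sin(f))/1e3,y/1e3,(127-dx*np.sin(f)+dz*np.cos(f))/1e3])
    print(f,((proj("top",rig2w(S,P))-[120,140]+.5)*4).round(0).tolist())
print("pin ends",((proj("top",rig2w(S,[[0,-.034,.131],[0,.034,.131]]))-[119.5,139.5])*4).round(0).tolist())
E
```

```text
t 12.8333 q [-0.219  0.691  1.725  0.002  0.725 -0.165] p [ 0.5607 -0.0105  0.0781] yaw -0.0559 ydir [ 0.001  0.001 -1.   ] F [-0.24  1.36 10.82] w 0.0007
-> [ 0.5594 -0.0138  0.0864] tool shift/100mm [ 0.033 -0.083 -0.011]
0 [[329.0, 164.0], [326.0, 243.0], [277.0, 103.0], [269.0, 301.0]]
0.2 [[310.0, 158.0], [307.0, 240.0], [259.0, 97.0], [251.0, 300.0]]
0.24 [[305.0, 157.0], [302.0, 239.0], [255.0, 96.0], [246.0, 300.0]]
0.28 [[299.0, 156.0], [296.0, 239.0], [250.0, 95.0], [241.0, 300.0]]
pin ends [[369.0, 161.0], [366.0, 250.0]]
```

View pics/t12.png

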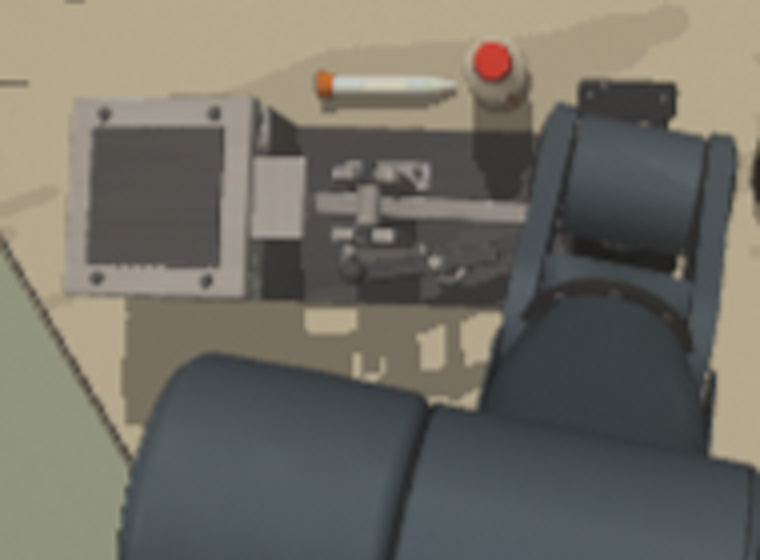

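View pics/w12.png

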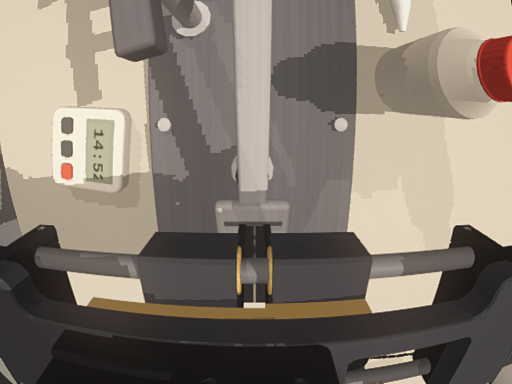

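Run:
```python
import cv2,numpy as np
for k in(9,11,12):
    im=cv2.cvtColor(cv2.imread(f"pics/t{k}.png"),cv2.COLOR_BGR2GRAY).astype(float)
    p=im[185:215,290:345].mean(0);g=np.gradient(p); i=g.argmin(); w=slice(i-3,i+4)
    q=im[106:116,235:300].mean(0);h=np.gradient(q);j=h.argmin()
    print(k,"lip",290+i,"plate",235+j, [290+x for x in np.argsort(g)[:4]])
```

```text
9 lip 326 plate 272 [np.int64(326), np.int64(325), np.int64(327), np.int64(328)]
11 lip 305 plate 253 [np.int64(305), np.int64(304), np.int64(303), np.int64(306)]
12 lip 302 plate 268 [np.int64(302), np.int64(303), np.int64(305), np.int64(304)]
```

Call:
{"fn": "play_rows", "kwargs": {
  "series": [
    [0,0,0.02,0,0,0,0],
    [0,-0.003,0.02,0,0,0,0],
    [0,0,0,0,0,0,0],
    [0,0,0,0,0,0,0],
    [0,0,0,0,0,0,0],
    [0,0,0,0,0,0,0],
    [0,0,0,0,0,0,0],
    [0,0,0,0,0,0,0]
  ]
}}

```text
time: 13.65
position: [0.5609, -0.0098, 0.075]
tool_rot: [0.485, -0.514, 0.514, -0.487]
ft_force: [-1.6, 3.2, 15.7]
grip_width: 0.0005
```

```bash
python3 look2.py 13
python3 - <<'E'
import cv2,numpy as np
for k in(9,12,13):
    im=cv2.cvtColor(cv2.imread(f"pics/t{k}.png"),cv2.COLOR_BGR2GRAY).astype(float)
    print(k,im[190:210,292:336:2].mean(0).round(0))
E
```

```text
t 13.65 q [-0.218  0.696  1.726  0.003  0.717 -0.164] p [ 0.5609 -0.0098  0.075 ] yaw -0.0561 ydir [ 0.002  0.002 -1.   ] F [-1.61  3.19 15.72] w 0.0005
-> [ 0.5594 -0.0138  0.0864] tool shift/100mm [ 0.04  -0.115 -0.012]
9 [153. 153. 152. 153. 154. 154. 155. 154. 154. 154. 154. 154. 154. 154.
 157. 150. 137. 116.  95.  85.  94. 106.]
12 [155. 155. 156. 152. 145. 129. 111.  94.  86.  83.  83.  91. 105. 119.
 124. 127. 127. 126. 125. 125. 124. 124.]
13 [155. 155. 157. 152. 141. 124. 107.  92.  85.  86.  91. 102. 112. 121.
 125. 126. 126. 126. 125. 124. 124. 123.]
```

View pics/t13.png

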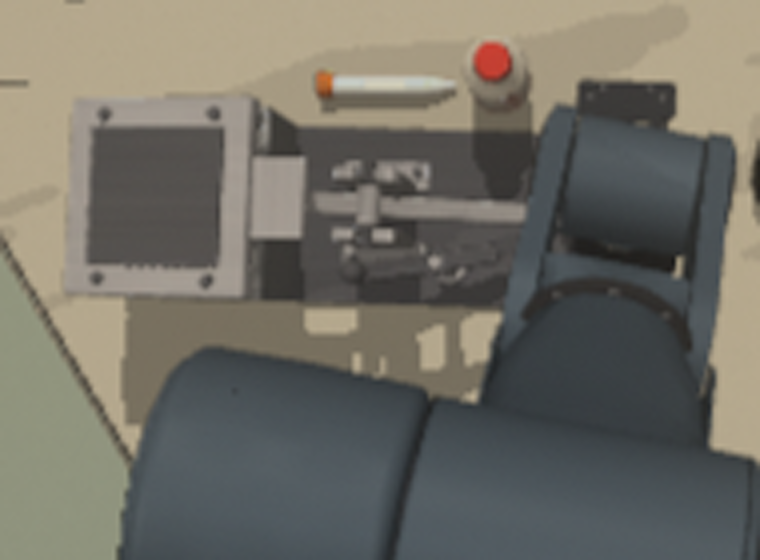

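View pics/s13.png

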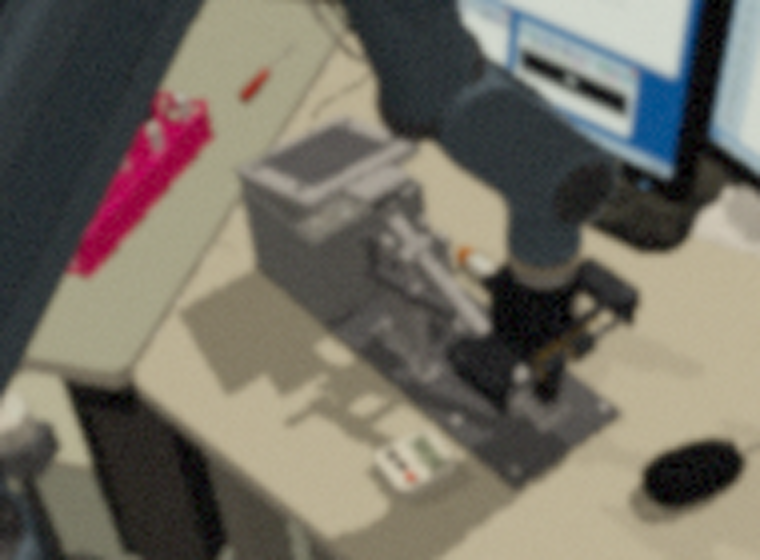

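Run:
```python
from h import *
im=cv2.imread("pics/s13.png"); c=im[100:300,220:460]
cv2.imwrite("pics/sc13.png",cv2.resize(c,None,fx=3.3,fy=3.3))
for f in(0,.18,.22,.26,.3):
    P=[]
    for x,y,z in((28,-30,146),(28,30,146),(28,30,136),(70,75,146),(222,75,146)):
        dx,dz=x-222,z-127
        P.append([(222+dx*np.cos(f)+dz*np.sin(f))/1e3,y/1e3,(127-dx*np.sin(f)+dz*np.cos(f))/1e3])
    print(f,(((proj("scene",rig2w(S,P))-[130,110]+.5)*4-[220,100])*3.3).round(0).tolist())
```

```text
0 [[658.0, 354.0], [509.0, 438.0], [512.0, 462.0], [313.0, 439.0], [42.0, 221.0]]
0.18 [[637.0, 260.0], [486.0, 343.0], [492.0, 371.0], [291.0, 364.0], [36.0, 217.0]]
0.22 [[631.0, 238.0], [479.0, 321.0], [486.0, 349.0], [285.0, 347.0], [35.0, 216.0]]
0.26 [[624.0, 215.0], [472.0, 299.0], [480.0, 327.0], [279.0, 329.0], [34.0, 215.0]]
0.3 [[617.0, 193.0], [464.0, 276.0], [473.0, 305.0], [272.0, 311.0], [33.0, 215.0]]
```

View pics/sc13.png

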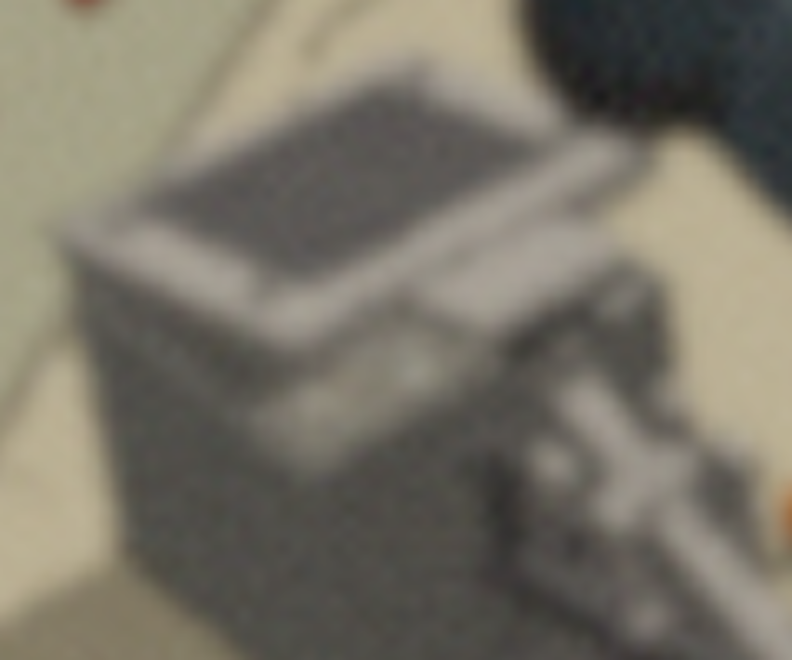

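Call:
{"fn": "play_rows", "kwargs": {
  "series": [
    [0,0,0.02,0,0,0,0],
    [0,0,0.02,0,0,0,0],
    [0,0,0,0,0,0,0],
    [0,0,0,0,0,0,0],
    [0,0,0,0,0,0,0],
    [0,0,0,0,0,0,0],
    [0,0,0,0,0,0,0],
    [0,0,0,0,0,0,0]
  ]
}}

```text
time: 14.47
position: [0.5612, -0.0098, 0.0715]
tool_rot: [0.485, -0.514, 0.514, -0.487]
ft_force: [-2.2, 3.5, 18.8]
grip_width: 0.0001
```

```bash
python3 look2.py 14
python3 - <<'E'
from h import *
import cv2,numpy as np
for k in(9,13,14):
    im=cv2.cvtColor(cv2.imread(f"pics/t{k}.png"),cv2.COLOR_BGR2GRAY).astype(float)
    print(k,im[190:210,292:336:2].mean(0).round(0))
im=eyes.camera("wrist");rep();
E
```

```text
t 14.4667 q [-0.218  0.702  1.727  0.004  0.71  -0.164] p [ 0.5612 -0.0098  0.0715] yaw -0.0561 ydir [ 0.003  0.002 -1.   ] F [-2.21  3.47 18.81] w 0.0001
-> [ 0.5594 -0.0138  0.0864] tool shift/100mm [ 0.04  -0.149 -0.015]
9 [153. 153. 152. 153. 154. 154. 155. 154. 154. 154. 154. 154. 154. 154.
 157. 150. 137. 116.  95.  85.  94. 106.]
13 [155. 155. 157. 152. 141. 124. 107.  92.  85.  86.  91. 102. 112. 121.
 125. 126. 126. 126. 125. 124. 124. 123.]
14 [155. 155. 158. 152. 140. 119. 100.  85.  81.  86.  96. 109. 116. 122.
 124. 125. 126. 125. 125. 124. 123. 123.]
t 14.6667 q [-0.218  0.702  1.727  0.004  0.71  -0.164] p [ 0.5612 -0.0099  0.0715] yaw -0.0561 ydir [ 0.003  0.002 -1.   ] F [-1.59  2.69 18.97] w 0.0004
```

View pics/w14.png

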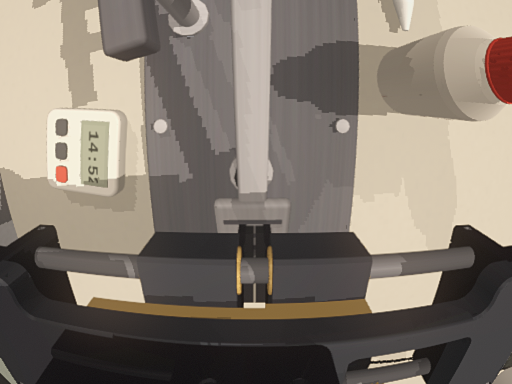

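Everything is steady: the lever is on the buffer at about 19 N and the flap is open, so I'm handing in.

```bash
python3 -c "
from rig import ticket
print(ticket.hand_in())"
```

```text
the job is handed in; nothing more can be done
None
```

I swung the safety stop clear and then pressed the lever down onto its buffer. I handed the job in at 14.7 s with the closed fingers still holding the lever down. No verdict was reported.

- **Stop:** I pushed the peg until the force rose to about 6 N at the end of travel. The wrist camera then put the ball at about 1.39 rad. The flap was still shut at that point.
- **Lever:** the last readings showed the arm still and the lever pressed on the buffer at about 19 N upward, with about 3 N sideways. In the top image the pin looked seated; I checked that only by eye.
- **Flap:** I measured it only from blurry images. The top view gave about 0.235–0.26 rad and the scene view about 0.25–0.265 rad, though the scene projection was offset by a pixel or two. All of these are above 0.22, but the lowest leaves little margin. I then pressed about 4 mm further, which opened it slightly more.
- **Bystanders:** in the images, the bottle, conical tube and timer looked unmoved. I did not re-measure the slide box, tub or pen, but the arm did not come low near them.

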